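# Load a spindle cartridge under the measuring bridge and key in the test

## Robot

A 6-joint arm with a two-finger parallel gripper is mounted at the origin on the work surface. World frame = base frame: x ahead of the robot, y to its left, z up, the work surface at z = 0. Lengths are in m, angles in degrees, forces in N, time in s.
With the tool pointing down it reaches from about 0.25 to 0.725 m from the base axis. Payload 9.7 kg.
Tool frame: the origin (TCP) lies midway between the tips of the shut fingers; the grasp point (between the pads) lies 19 mm behind it; z points along the fingers, y is the line along which they close (so a half turn about z gives the same grasp; the last joint's range is limited). The gripper opens to 85 mm and grips with 20 to 120 N. Pads are 22 mm wide; open, the fingers measure 114 mm over their backs; the gripper's body (76 mm by 85 mm) begins 54 mm behind the grasp point. The pads swing forward as they close: fully open they stand 13 mm farther back than shut.
Start: joints at [74.083, 4.979, 10.078, 95.1, 0, 90], TCP at [0.151, 0.529, 0.199] pointing down, gripper open.
Joint ranges: [-179.16, 179.16], [-48.56, 103.87], [-65.8, 70.77], [-126.05, 130.52], [-82.76, 87.17], [-180, 180]. Speed limits (degrees/s): [127.2, 127.2, 147.25, 180, 180, 180].

## Interface

Orientations are given as [roll, pitch, yaw] about the fixed x, y, z axes, in that order (R = Rz(yaw) Ry(pitch) Rx(roll)).
In Python, from workcell import bot gives the robot as it stands.
- The arm moves only by the shell command python3 -m crank 'ROWS' [FORCE]. ROWS is JSON, a list of rows, each an object with "gripper": the finger opening in mm, from 0 to 85.4; "travel": the shift along the tool's x, y, z in mm, a list of three; "twist": the turn, a rotation vector about the tool's x, y, z in rad, a list of three. In form: [{"gripper": gripper, "travel": [tx, ty, tz], "twist": [rx, ry, rz]}, ...]. A call has 1 to 12 rows; each row shifts and turns the commanded pose from where the row before left it, along the tool's axes as they then stand; what a row does not reach is not made up. A row lasts 1/8 s, in which the tool goes at most 62.5 mm and 10.7 degrees, less where a joint would pass 70% of its speed; a pose out of reach is approached as far as the arm can. A call is refused whole if a number of a shift passes 62.5 or a number of a turn 0.188, either way. A call with a gripper value outside its range is refused whole. The fingers move at their own pace and stop on an object; FORCE is the grip in N (left out, the last holds). Time passes only in rows, so rows that do not move let the fingers close. It gives the time, the measured TCP pose, the force, the opening and the grip force at its end, in the units of the state.
- bot.get_obs(): the state, without advancing time (a new reading comes with each control period).
- bot.camera(name): name is "scene" or "top" or "wrist"; returns the picture (384x512x3 uint8, red, green, blue); there is no depth.
- bot.calibration(name): a dict with "vfov" (degrees; the focal length in pixels is half the picture's height over the tangent of half this angle, whatever the lens; pixels are square), "cx", "cy" (the principal point, pixels), "camera_from_world" (4x4, takes a point from world to camera coordinates). Camera axes: x right, y down, z forward; pixel columns grow to the right and rows downward; lengths in m; the calibration is good to about 2 mm. The wrist camera is an equidistant fisheye: a pixel r from the principal point sees the ray r / f radians off the axis. A picture is of the moment at which its call begins: read the wrist's pose just before it. calibration takes no time and is no camera call; for the wrist camera it gives the pose at the moment of the call.
- bot.job_done(): hands the job in; it is judged then, once.
The state is a dict: "time": time; "q": joint angles; "qd": joint speeds; "joint_efforts": joint torques, N m; "ee_pos": TCP position; "tcp_rot": TCP orientation; "wrist_force": force on the tool from outside, world axes, zero at the start; "torque": the same for the moment, N m; "opening": finger opening in m; "grasp_force": force on a finger pad.
Only numpy, scipy, OpenCV 4.12 (cv2) and the standard library are available. Lean on these libraries where they do the work, as an engineer would, in place of code of your own. Each camera call takes 0.05 s, during which the arm holds its last target. There are 200 camera calls.

## Task

Lift the spindle cartridge out of its blue cradle, set it down gently on the two rods of the measuring guide in front of the bridge with its thick nose end towards the bridge, and let go of it; then take it again by its thin black tail and slide it along the rods under the bridge until its nose is fully home against the end stop. Then let go and start the test on the control panel: press the blue key, then the yellow, then the green, one at a time, each fully down and let up again. Do not press any key before the cartridge is home, never press the red one, and leave everything else on the bench where it is.

Things in the scene. Friction and masses are not known exactly. Their poses are not given: they have to be found in the camera images.
- cart_mid (a point): Loose spindle cartridge: centre of its thick part, on its axis. Aluminium cylinder 56 mm in diameter, 110 mm long, black band at the nose end; at the other end a thin black tail 28 mm in diameter, 55 mm long. About 0.65 kg. It lies level, y axis from tail to nose (x and z may be rolled to any angle). At the start it lies in the cradle, its axis 60 mm above the bench.
- cart_tail (a point): Middle of the cartridge's black tail spigot, on the axis, 82.5 mm behind cart_mid and 27.5 mm behind the shoulder of the thick part. Same axes as cart_mid.
- cart_nose (a point): Centre of the cartridge's flat nose face, on the axis, 55 mm ahead of cart_mid. Same axes as cart_mid.
- cradle: Blue fixed cradle, 90 x 206 mm; two rods along its y axis carry the cartridge, which lifts straight up. Upright blue cheeks 85 mm high, 50 mm apart, stand beside the tail, so it cannot be gripped there; the thick part is free on both sides. Origin: on the bench, within 15 mm of below cart_mid; y points to the cartridge's nose.
- guide: Fixed measuring guide, 124 x 320 mm. Two steel rods 12 mm thick, 39 mm apart, tops 48 mm above the bench, run along y and carry the cartridge with its axis 70 mm above the bench; set down up to 12 mm off-centre it rolls into place. The rods are open from y = -150 to 50 mm, where the bridge begins. Origin: on the bench under the middle of the rods; +y is the direction to slide in.
- guide_home (a point): Where cart_nose lies when fully home: on the end stop's face, 70 mm above the bench. Axes as guide, +y is the direction to slide in; 5 to 10 N moves the cartridge along. When set down well in front of the bridge, cart_mid is 170 mm back from here along y (nose 30 mm short of the bridge).
- guide_bridge (a point): Middle of the underside of the grey bridge's beam, 106 mm above the bench, 8 mm over the cartridge. The bridge is 114 mm wide and 80 mm long along the guide's y; its beam is 18 mm thick and carries a dial up to 150 mm above the bench. Axes as guide.
- panel: Off-white fixed control panel lying flat, 110 x 300 mm (x, y), 45 mm high, with four round keys in a row along its y axis, 65 mm apart. Which colour is where varies. Origin: centre of its underside.
- blue_key_top (a point): Centre of the top face of the blue spring key, 32 mm in diameter, 67 mm above the bench when up; pressed straight down. Fully down takes 5 N.
- yellow_key_top (a point): Centre of the top face of the yellow spring key, 32 mm in diameter, 67 mm above the bench when up; pressed straight down. Fully down takes 5 N.
- green_key_top (a point): Centre of the top face of the green spring key, 32 mm in diameter, 67 mm above the bench when up; pressed straight down. Fully down takes 5 N.
- red_key_top (a point): Centre of the top face of the red spring key, 32 mm in diameter, 67 mm above the bench when up; pressed straight down. Fully down takes 5 N.
- blue_key (a joint): Travel of the blue key: 0 up, 0.006 m fully down; springs back.
- yellow_key (a joint): Travel of the yellow key: 0 up, 0.006 m fully down; springs back.
- green_key (a joint): Travel of the green key: 0 up, 0.006 m fully down; springs back.
- red_key (a joint): Travel of the red key: 0 up, 0.006 m fully down; springs back.
- cartridge: The spindle cartridge as a whole; origin on its side surface, so use cart_mid instead for its place.
- cap_screw: Bystander: black steel cap screw, 81 mm long, head 24 mm across, lying on the bench between the cradle and the guide. Leave it where it is.
- locker_bottle: Bystander: red bottle with a white cap, 40 mm across, 130 mm tall, standing. Leave it where it is.
- multimeter: Bystander: red hand multimeter, 75 x 150 x 34 mm, lying flat. Leave it where it is.
- gauge_slug: Bystander: plain steel cylinder, 38 mm across, 65 mm tall, standing. Leave it where it is.
- mag_stand: Bystander: magnetic base with a post and a small dial, base 55 x 60 mm, 205 mm tall. Leave it where it is.
- hex_driver: Bystander: red-handled screwdriver lying on the bench to the left of the guide. Leave it where it is.
- grease_jar: Bystander: yellow jar with a black lid, 64 mm across, 70 mm tall, standing between the cradle and the guide. Leave it where it is.
Things that resemble listed ones, but are neither listed nor needed, are in the scene too. What is shaped like the cartridge but purple is not meant.

How it is judged (in metres and radians):
On the way, in this order (a step that is already met when the one before it is completed fails the run):
1. the cartridge lies on the guide's rods in front of the bridge, nose towards it, released and at rest (x of cart_nose in the frame of guide_home between -0.005 and 0.005 m and z of cart_nose in the frame of guide_home between -0.006 and 0.006 m and angle between the y axis of cart_nose and the y axis of guide_home, either way round below 0.06 rad and y of cart_nose in the frame of guide_home below -0.075 m and linear speed of cartridge below 0.02 m/s and contact force between the fingers and cartridge below 0.2 N), for 0.2 s.
2. the cartridge has been slid under the bridge, its nose within 5 mm of the end stop (x of cart_nose in the frame of guide_home between -0.005 and 0.005 m and z of cart_nose in the frame of guide_home between -0.006 and 0.006 m and angle between the y axis of cart_nose and the y axis of guide_home, either way round below 0.06 rad and y of cart_nose in the frame of guide_home above -0.005 m), for 0.1 s.
3. the cartridge home and released, the blue key is pressed at least 4 mm, the other two up (all of step 2 and value of joint blue_key above 0.004 m and value of joint each of yellow_key, green_key below 0.002 m and contact force between the fingers and cartridge below 0.2 N), for 0.05 s.
4. the cartridge home and released, the yellow key is pressed at least 4 mm, the other two up (all of step 2 and value of joint yellow_key above 0.004 m and value of joint each of blue_key, green_key below 0.002 m and contact force between the fingers and cartridge below 0.2 N), for 0.05 s.
5. the cartridge home and released, the green key is pressed at least 4 mm, the other two up (all of step 2 and value of joint green_key above 0.004 m and value of joint each of blue_key, yellow_key below 0.002 m and contact force between the fingers and cartridge below 0.2 N), for 0.05 s.
At the end, for the whole second after the job is handed in: The cartridge rests on the guide's rods (axis within 5 mm sideways, 6 mm in height and 0.06 rad), its nose within 5 mm of the end stop, and all keys are up again (within 1.5 mm) (all of step 2 and linear speed of cartridge below 0.02 m/s and value of joint each of blue_key, yellow_key, green_key, red_key below 0.0015 m); the robot touches nothing.
It fails at once if the red key is pressed (more than 2 mm) (value of joint red_key above 0.002 m).
It fails at once if a key is pressed (more than 3 mm) while the cartridge's nose is not within 8 mm of home (value of joint any of blue_key, yellow_key, green_key above 0.003 m and not (y of cart_nose in the frame of guide_home above -0.008 m and x of cart_nose in the frame of guide_home between -0.01 and 0.01 m and z of cart_nose in the frame of guide_home between -0.01 and 0.01 m)).
It fails at once if two keys are pressed at once (value of joint each of blue_key, yellow_key above 0.003 m or value of joint each of blue_key, green_key above 0.003 m or value of joint each of yellow_key, green_key above 0.003 m).
It fails at once if the cartridge is dropped (it moves faster than 0.5 m/s with no finger on it, as after a fall of some 13 mm) (linear speed of cartridge above 0.5 m/s and contact force between the fingers and cartridge below 0.1 N).
It fails at once if a bystander is moved by more than 30 mm (distance of any of cap_screw, locker_bottle, multimeter, gauge_slug, mag_stand, hex_driver, grease_jar from where it was at the start of the episode above 0.03 m).
It also fails if it takes over 64 s, if anything falls off the work surface, if the arm or the gripper's body presses on something with over 40 N, if the wrist force passes 120 N, or if a joint passes its speed limit or range.

## Working session

There is one attempt and no reset: what is moved stays moved. The work goes in short steps, Python scripts to look and compute and a shell command to move; the robot and the scene stay as the last step left them, time stands still between calls to the robot, and variables do not carry over. Pictures are saved under pics/ and viewed, at most 10 in all, crops included, and the job is handed in when it is done.

```bash
mkdir -p pics; ls
python3 - <<'E'
from workcell import bot
import cv2,numpy as np
for n in ["top","scene"]:
    im=bot.camera(n); cv2.imwrite(f"pics/{n}0.png",im[:,:,::-1]); c=bot.calibration(n); print(n,c)
print(bot.get_obs())
E
```

```text
pics
top {'vfov': 45.939739857497415, 'cx': 248.3587560779397, 'cy': 190.40098202687562, 'camera_from_world': array([[ 0.01413171, -0.99971746, -0.01911248,  0.00241831],
       [-0.99237706, -0.0116825 , -0.1226837 ,  0.48139344],
       [ 0.12242576,  0.02070051, -0.99226177,  1.75842274],
       [ 0.        ,  0.        ,  0.        ,  1.        ]])}
scene {'vfov': 43.74736737984871, 'cx': 257.58044306243073, 'cy': 192.1585872430611, 'camera_from_world': array([[ 0.80561986,  0.5922979 ,  0.01264267, -0.373494  ],
       [ 0.42129278, -0.55776095, -0.71513294, -0.15507713],
       [-0.41652015,  0.58145156, -0.69887413,  1.74242138],
       [ 0.        ,  0.        ,  0.        ,  1.        ]])}
{'time': 0.1, 'q': array([7.40837240e+01, 5.00697286e+00, 1.00373286e+01, 9.50997693e+01,
       5.68571956e-04, 9.00018354e+01]), 'qd': array([ 0.04385724, -0.15343618,  0.1604286 ,  0.01868186,  0.00371852,
       -0.05391792]), 'joint_efforts': array([-5.91487060e-04, -5.21561873e+01,  4.65651798e+01,  1.59554800e-02,
       -8.74464422e-05,  3.41898094e-06]), 'ee_pos': array([0.15075418, 0.52866811, 0.19854844]), 'tcp_rot': array([-1.79930586e+02, -5.66347941e-04,  1.64081888e+02]), 'wrist_force': array([0.36473018, 0.50396673, 0.00582095]), 'torque': array([ 0.01543811, -0.01581157,  0.01446255]), 'grasp_force': 0.0, 'opening': 0.08559996703066632}
```

View pics/top0.png

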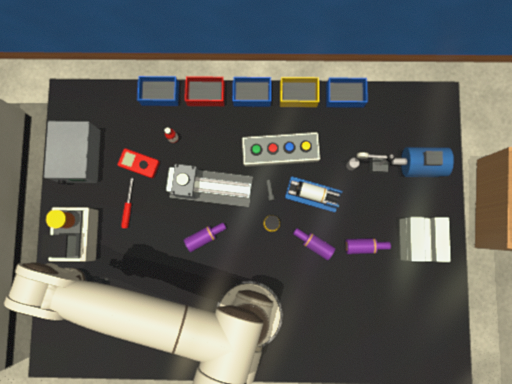

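View pics/scene0.png

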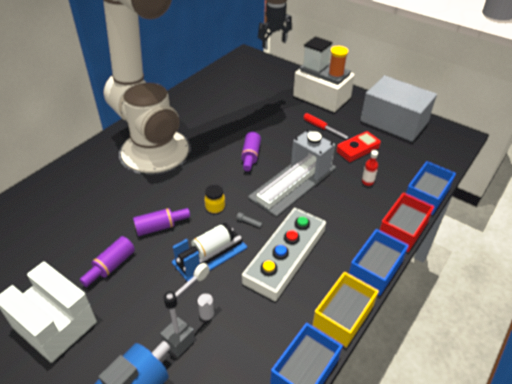

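The top view shows the cradle near (313,193), the guide with rods near (225,187) and its bridge at (182,180), and the panel keys left to right: green (256,149), red (273,148), blue (290,147), yellow (306,146). I'll enlarge both cradle and guide views to get the nose direction.

```bash
cat > h.py <<'E'
import numpy as np,cv2
from workcell import bot
def ray(c,uv,fish=False):
    f=192/np.tan(np.radians(c["vfov"]/2)); d=(np.array(uv,float)-[c["cx"],c["cy"]])/f
    if fish:
        r=np.hypot(*d); s=np.sinc(r/np.pi); v=np.array([d[0]*s,d[1]*s,np.cos(r)])
    else: v=np.array([d[0],d[1],1.])
    M=c["camera_from_world"]; R=M[:3,:3]; return -R.T@M[:3,3],R.T@v
def plane(c,uv,z,fish=False):
    o,v=ray(c,uv,fish); return o+v*(z-o[2])/v[2]
def proj(c,p,fish=False):
    M=c["camera_from_world"]; q=M[:3,:3]@np.array(p)+M[:3,3]
    f=192/np.tan(np.radians(c["vfov"]/2))
    if fish:
        h=np.hypot(q[0],q[1]); r=np.arctan2(h,q[2])*f; return np.array([c["cx"]+r*q[0]/h,c["cy"]+r*q[1]/h])
    return np.array([c["cx"],c["cy"]])+f*q[:2]/q[2]
E
python3 - <<'E'
from h import *
t=cv2.imread("pics/top0.png"); s=cv2.imread("pics/scene0.png")
a=cv2.resize(t[165:225,270:350],(400,300),interpolation=cv2.INTER_CUBIC)
b=cv2.resize(t[150:225,160:260],(400,300),interpolation=cv2.INTER_CUBIC)
d=cv2.resize(s[220:280,170:250],(400,300),interpolation=cv2.INTER_CUBIC)
e=cv2.resize(s[120:216,235:363],(400,300),interpolation=cv2.INTER_CUBIC)
cv2.imwrite("pics/c1.png",np.vstack([np.hstack([a,b]),np.hstack([d,e])]))
c=bot.calibration("top")
for n,uv,z in [("cradle",(313,193),.06),("guide near",(252,190),.048),("bridge",(182,180),.15),("gr",(256,149),.067),("red",(273,148),.067),("bl",(290,147),.067),("ye",(306,146),.067),("grease",(271,222),.07),("screw",(270,189),.01),("stand",(380,160),.03),("slug",(352,163),.065),("redbottle",(171,133),.1)]: print(n,plane(c,uv,z).round(3))
E
```

```text
cradle [ 0.47  -0.242  0.06 ]
guide near [ 0.481 -0.006  0.048]
bridge [0.502 0.252 0.15 ]
gr [ 0.64  -0.02   0.067]
red [ 0.645 -0.086  0.067]
bl [ 0.649 -0.152  0.067]
ye [ 0.654 -0.215  0.067]
grease [ 0.356 -0.08   0.07 ]
screw [ 0.49  -0.077  0.01 ]
stand [ 0.609 -0.511  0.03 ]
slug [ 0.589 -0.393  0.065]
redbottle [0.693 0.309 0.1  ]
```

View pics/c1.png

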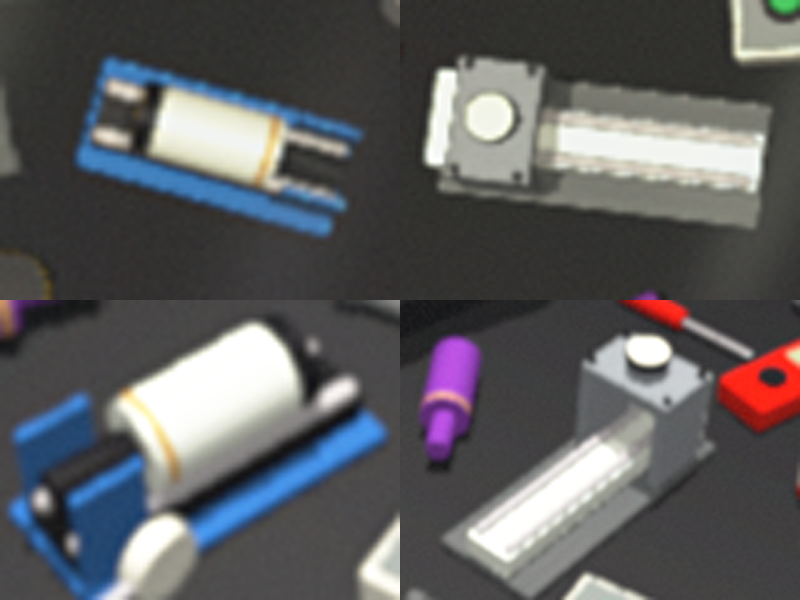

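The close-up shows the tail between the cheeks on the −y side and the black nose band on the +y side. The nose therefore already points towards the bridge, with the cartridge axis at about −13° and the guide at about −5°. Next I rotate to yaw 90, rise, and look with the wrist camera over the guide and then the cradle.

```bash
python3 -m crank '[{"gripper":85,"travel":[0,0,-20],"twist":[0,0,0.1848]},{"gripper":85,"travel":[0,0,-20],"twist":[0,0,0.1848]},{"gripper":85,"travel":[0,0,-20],"twist":[0,0,0.1848]},{"gripper":85,"travel":[0,0,-20],"twist":[0,0,0.1848]},{"gripper":85,"travel":[0,0,-20],"twist":[0,0,0.1848]},{"gripper":85,"travel":[0,0,-20],"twist":[0,0,0.1848]},{"gripper":85,"travel":[0,0,-20],"twist":[0,0,0.1848]}]' && python3 -m crank '[{"gripper":85,"travel":[-45,31,0],"twist":[0,0,0]},{"gripper":85,"travel":[-45,31,0],"twist":[0,0,0]},{"gripper":85,"travel":[-45,31,0],"twist":[0,0,0]},{"gripper":85,"travel":[-45,31,0],"twist":[0,0,0]},{"gripper":85,"travel":[-45,31,0],"twist":[0,0,0]},{"gripper":85,"travel":[-45,31,0],"twist":[0,0,0]},{"gripper":85,"travel":[-45,31,0],"twist":[0,0,0]},{"gripper":85,"travel":[-45,31,0],"twist":[0,0,0]},{"gripper":85,"travel":[-45,31,0],"twist":[0,0,0]},{"gripper":85,"travel":[-45,31,0],"twist":[0,0,0]},{"gripper":85,"travel":[0,0,0],"twist":[0,0,0]}]'
python3 - <<'E'
from h import *
c=bot.calibration("wrist"); im=bot.camera("wrist"); cv2.imwrite("pics/w1.png",im[:,:,::-1]); np.save("w1.npy",c,allow_pickle=True); print(c)
c=bot.calibration("top"); im=bot.camera("top"); cv2.imwrite("pics/top1.png",im[:,:,::-1])
E
```

```text
time: 0.98
ee_pos: [0.1508, 0.5288, 0.3395]
tcp_rot: [-180.0, 0.0, 89.6]
wrist_force: [-0.5, 0.8, 0.5]
opening: 0.0852
grasp_force: 0.0
time: 2.35
ee_pos: [0.4619, 0.076, 0.338]
tcp_rot: [-179.9, 0.0, 89.7]
wrist_force: [0.1, 0.1, -0.4]
opening: 0.0852
grasp_force: 0.0
{'vfov': 65.70646984690485, 'cx': 257.9138549241213, 'cy': 187.1191416185271, 'camera_from_world': array([[ 0.99998062, -0.00548824, -0.0029394 , -0.46041344],
       [-0.00433365, -0.95257407,  0.30427595, -0.00765645],
       [-0.00446994, -0.30425732, -0.9525794 ,  0.53700161],
       [ 0.        ,  0.        ,  0.        ,  1.        ]])}
```

View pics/w1.png

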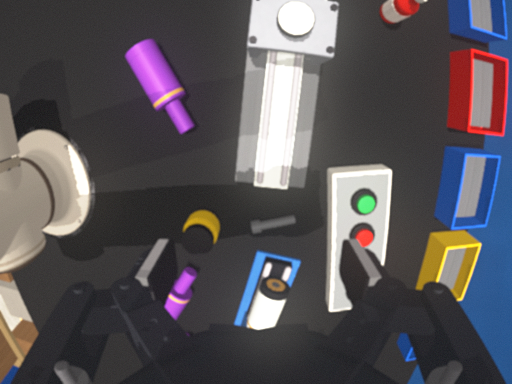

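The wrist view shows the guide almost vertical: bright strip between the rods from (272,187) to (287,54), plate corners at (236,182) and (306,188), bridge at the top. Green key is at (367,203), red at (363,236), and the nose of the cartridge at (275,285). Now I'll measure the guide's axis.

Run:
```python
from h import *
im=cv2.imread("pics/w1.png"); c=np.load("w1.npy",allow_pickle=True).item()
g=cv2.cvtColor(im,cv2.COLOR_BGR2GRAY).astype(int)
P=[]
for r in range(65,183,6):
    row=g[r,235:325]; ok=np.where(row>150)[0]+235
    pl=np.where(row>75)[0]+235
    m=plane(c,((ok[0]+ok[-1])/2,r),.04,True); m2=[plane(c,(x,r),.005,True)[:2] for x in (pl[0],pl[-1])]
    P.append(m[:2]); print(r,ok[0],ok[-1],pl[0],pl[-1],m[:2].round(4),[round(float(x[0]),4) for x in m2], round(float(np.mean([x[0] for x in m2])),4), round(float(m2[0][1]),4))
P=np.array(P); k=np.polyfit(P[:,1],P[:,0],1); print("x=",k, "yaw",np.degrees(np.arctan(-k[0])))
for n,uv,z in [("plateL",(236,182),.005),("plateR",(306,188),.005),("rodends",(272,187),.042),("brL",(249,49),.124),("brR",(332,57),.124),("dial",(296,18),.15)]: print(n,plane(c,uv,z,True).round(4))
hsv=cv2.cvtColor(im,cv2.COLOR_BGR2HSV)
for n,lo,hi in [("green",(45,120,60),(75,255,255))]:
    ys,xs=np.where(cv2.inRange(hsv,lo,hi)[:,330:400]); print(n,xs.mean()+330,ys.mean(),plane(c,(xs.mean()+330,ys.mean()),.067,True).round(4))
```

```text
65 246 302 245 324 [0.4866 0.2018] [0.44, 0.5735] 0.5068 0.2055
71 246 302 243 324 [0.4866 0.1921] [0.4366, 0.5735] 0.5051 0.1953
77 246 317 243 324 [0.4983 0.1827] [0.4365, 0.5736] 0.5051 0.185
83 245 316 243 324 [0.4967 0.1731] [0.4364, 0.5737] 0.5051 0.1747
89 245 315 242 324 [0.496  0.1635] [0.4346, 0.5738] 0.5042 0.1645
95 244 314 241 324 [0.4944 0.1539] [0.4328, 0.574] 0.5034 0.1542
101 244 314 241 324 [0.4944 0.1444] [0.4327, 0.5742] 0.5035 0.144
107 243 313 240 324 [0.4929 0.1348] [0.4309, 0.5744] 0.5027 0.1337
113 242 312 239 323 [0.4913 0.1252] [0.4291, 0.5729] 0.501 0.1235
119 242 312 236 324 [0.4914 0.1156] [0.4238, 0.575] 0.4994 0.1133
125 241 311 235 324 [0.4898 0.106 ] [0.4219, 0.5753] 0.4986 0.1029
131 241 311 238 324 [0.4899 0.0964] [0.4269, 0.5756] 0.5012 0.0925
137 240 310 236 324 [0.4883 0.0866] [0.4232, 0.576] 0.4996 0.0821
143 239 309 236 324 [0.4868 0.0769] [0.423, 0.5765] 0.4997 0.0716
149 238 308 236 324 [0.4852 0.0671] [0.4228, 0.5769] 0.4998 0.061
155 238 308 235 324 [0.4853 0.0572] [0.4208, 0.5774] 0.4991 0.0504
161 237 307 235 324 [0.4837 0.0472] [0.4205, 0.5779] 0.4992 0.0397
167 237 303 235 324 [0.4805 0.0371] [0.4203, 0.5785] 0.4994 0.0288
173 254 289 235 323 [0.483  0.0269] [0.42, 0.5773] 0.4986 0.0179
179 254 288 235 322 [0.4823 0.0167] [0.4197, 0.5761] 0.4979 0.0068
x= [0.0669924  0.48179615] yaw -3.8326549942342276
plateL [0.4213 0.0012 0.005 ]
plateR [ 0.5473 -0.0106  0.005 ]
rodends [0.484  0.0034 0.042 ]
brL [0.4506 0.2145 0.124 ]
brR [0.5583 0.2067 0.124 ]
dial [0.508  0.2507 0.15  ]
green 365.6098484848485 203.75378787878788 [ 0.6411 -0.0188  0.067 ]
```

```bash
python3 -m crank '[{"gripper":85,"travel":[-45,0,0],"twist":[0,0,0.047]},{"gripper":85,"travel":[-45,0,0],"twist":[0,0,0.047]},{"gripper":85,"travel":[-45,0,0],"twist":[0,0,0.047]},{"gripper":85,"travel":[-45,0,0],"twist":[0,0,0.047]},{"gripper":85,"travel":[-45,0,0],"twist":[0,0,0.047]},{"gripper":85,"travel":[-45,0,0],"twist":[0,0,0]},{"gripper":85,"travel":[-45,0,0],"twist":[0,0,0]},{"gripper":85,"travel":[-45,0,0],"twist":[0,0,0]},{"gripper":85,"travel":[0,0,0],"twist":[0,0,0]}]'
python3 - <<'E'
from h import *
c=bot.calibration("wrist"); im=bot.camera("wrist"); cv2.imwrite("pics/w2.png",im[:,:,::-1]); np.save("w2.npy",c,allow_pickle=True)
E
```

```text
time: 3.58
ee_pos: [0.4075, -0.2768, 0.3388]
tcp_rot: [-180.0, -0.0, 76.4]
wrist_force: [0.6, 0.4, -0.6]
opening: 0.0853
grasp_force: 0.0
```

View pics/w2.png

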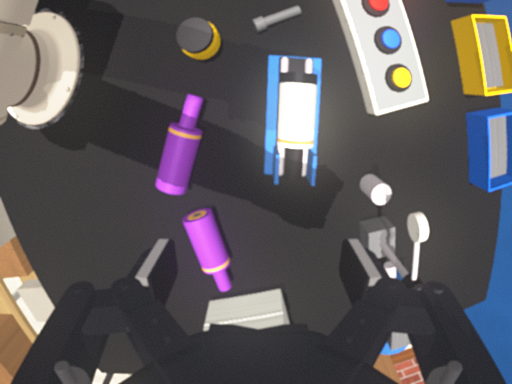

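The second wrist view shows the cartridge's white body at about columns 279–318 and rows 80–145, with the black nose band above it, the tail below between the cheeks, blue key (389,38) and yellow key (400,77). Now its pose.

Run:
```python
from h import *
im=cv2.imread("pics/w2.png"); c=np.load("w2.npy",allow_pickle=True).item()
hsv=cv2.cvtColor(im,cv2.COLOR_BGR2HSV); g=hsv[:,:,2].astype(int)
print("cam",ray(c,(258,187),True)[0])
P=[]
for r in range(86,138,5):
    ok=np.where((g[r,272:326]>150)&(hsv[r,272:326,1]<90))[0]+272
    m=plane(c,((ok[0]+ok[-1])/2,r),.06,True); P.append(m[:2]); print(r,ok[0],ok[-1],m[:2].round(4))
P=np.array(P); k=np.polyfit(P[:,1],P[:,0],1); print("yaw",np.degrees(np.arctan(-k[0])))
print("col298",[(r,int(g[r,298]),int(hsv[r,298,1])) for r in list(range(50,90,2))+list(range(128,160,2))])
B=cv2.inRange(hsv,(95,100,60),(125,255,255))[:,255:330]; ys,xs=np.where(B[45:200]); print("blue cradle rect",cv2.minAreaRect(np.c_[xs+255,ys+45].astype(np.int32)))
for n,lo,hi in [("blue",(95,100,60),(125,255,255)),("yellow",(20,120,60),(35,255,255))]:
    m=cv2.inRange(hsv,lo,hi)[:100,370:420]; ys,xs=np.where(m); uv=(xs.mean()+370,ys.mean()); print(n,uv,plane(c,uv,.067,True).round(4))
print("ends .088",[(r,plane(c,(298,r),.088,True).round(4)) for r in (58,62,66,80,82,140,144,148)])
```

```text
cam [ 0.42604167 -0.20161186  0.51341157]
86 279 316 [ 0.4867 -0.2007]
91 278 316 [ 0.4843 -0.208 ]
96 278 316 [ 0.4826 -0.2155]
101 278 320 [ 0.4839 -0.2236]
106 278 315 [ 0.4784 -0.2303]
111 278 315 [ 0.4768 -0.2377]
116 277 319 [ 0.4774 -0.2458]
121 277 319 [ 0.4757 -0.2533]
126 277 314 [ 0.4703 -0.26  ]
131 277 314 [ 0.4686 -0.2676]
136 277 314 [ 0.467  -0.2752]
yaw -14.715655640094106
col298 [(50, 81, 6), (52, 78, 7), (54, 78, 10), (56, 161, 119), (58, 178, 107), (60, 101, 10), (62, 104, 7), (64, 105, 7), (66, 106, 10), (68, 104, 2), (70, 108, 12), (72, 109, 7), (74, 110, 9), (76, 111, 5), (78, 113, 2), (80, 112, 11), (82, 210, 19), (84, 255, 0), (86, 255, 0), (88, 255, 0), (128, 255, 0), (130, 255, 0), (132, 255, 0), (134, 255, 0), (136, 255, 0), (138, 255, 0), (140, 255, 0), (142, 255, 91), (144, 255, 0), (146, 255, 0), (148, 255, 0), (150, 112, 9), (152, 109, 16), (154, 107, 17), (156, 106, 19), (158, 103, 20)]
blue cradle rect ((291.602783203125, 119.93789672851562), (54.65715026855469, 130.09378051757812), 2.544804573059082)
blue (np.float64(390.39549839228295), np.float64(38.434083601286176)) [ 0.651  -0.1508  0.067 ]
yellow (np.float64(401.0221518987342), np.float64(77.00632911392405)) [ 0.6558 -0.2147  0.067 ]
ends .088 [(58, array([ 0.493 , -0.1614,  0.088 ])), (62, array([ 0.4916, -0.167 ,  0.088 ])), (66, array([ 0.4903, -0.1727,  0.088 ])), (80, array([ 0.4856, -0.1924,  0.088 ])), (82, array([ 0.485 , -0.1953,  0.088 ])), (140, array([ 0.4668, -0.2772,  0.088 ])), (144, array([ 0.4655, -0.283 ,  0.088 ])), (148, array([ 0.4643, -0.2888,  0.088 ]))]
```

The cartridge is at about (0.4775, −0.237) with its axis at −14.5°. I'm aligning above it and descending.

```bash
python3 -m crank '[{"gripper":85,"travel":[25,29,0],"twist":[0,0,0.016]},{"gripper":85,"travel":[25,29,0],"twist":[0,0,0]},{"gripper":85,"travel":[0,0,40],"twist":[0,0,0]},{"gripper":85,"travel":[0,0,50],"twist":[0,0,0]},{"gripper":85,"travel":[0,0,50],"twist":[0,0,0]},{"gripper":85,"travel":[0,0,40],"twist":[0,0,0]},{"gripper":85,"travel":[0,0,0],"twist":[0,0,0]}]' 40
python3 - <<'E'
from h import *
c=bot.calibration("wrist"); im=bot.camera("wrist"); cv2.imwrite("pics/w3.png",im[:,:,::-1]); np.save("w3.npy",c,allow_pickle=True)
o=bot.get_obs();print(o["ee_pos"],o["tcp_rot"])
for P in [(.4775,-.237,.06),(.4637,-.2903,.06),(.4637,-.2903,.088)]: print(proj(c,P,True))
a=cv2.imread("pics/scene0.png");b=cv2.imread("pics/top0.png")
E
```

```text
time: 4.5
ee_pos: [0.4752, -0.2389, 0.1569]
tcp_rot: [-179.7, -0.1, 75.7]
wrist_force: [0.0, -0.6, 0.9]
opening: 0.0848
grasp_force: 0.0
[ 0.47609555 -0.23972748  0.15951354] [-1.79939908e+02 -2.48648370e-02  7.57022952e+01]
[260.37854041 175.6739989 ]
[260.01000001 228.36872066]
[260.03312532 241.38516015]
```

View pics/w3.png

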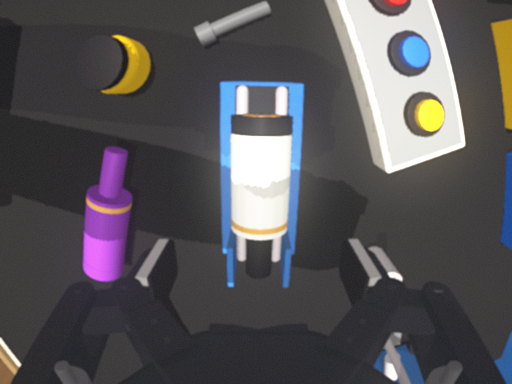

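The cartridge is centred at column 261, where it was predicted, and aligned with the tool; its shoulder is at row 238 against a predicted 241. Descending and gripping.

```bash
python3 -m crank '[{"gripper":85,"travel":[0,0,30],"twist":[0,0,0]},{"gripper":85,"travel":[0,0,40],"twist":[0,0,0]},{"gripper":85,"travel":[0,0,30],"twist":[0,0,0]},{"gripper":85,"travel":[0,0,19],"twist":[0,0,0]},{"gripper":85,"travel":[0,0,0],"twist":[0,0,0]},{"gripper":85,"travel":[0,0,0],"twist":[0,0,0]}]' 50 && python3 -m crank '[{"gripper":50,"travel":[0,0,0],"twist":[0,0,0]},{"gripper":50,"travel":[0,0,0],"twist":[0,0,0]},{"gripper":50,"travel":[0,0,0],"twist":[0,0,0]},{"gripper":50,"travel":[0,0,0],"twist":[0,0,0]},{"gripper":50,"travel":[0,0,0],"twist":[0,0,0]},{"gripper":50,"travel":[0,0,0],"twist":[0,0,0]}]' 50
```

```text
time: 5.3
ee_pos: [0.4772, -0.2418, 0.0421]
tcp_rot: [179.9, 0.0, 75.6]
wrist_force: [0.2, -0.0, -0.6]
opening: 0.0849
grasp_force: 0.0
time: 6.05
ee_pos: [0.4762, -0.2415, 0.0401]
tcp_rot: [-180.0, -0.0, 75.6]
wrist_force: [0.8, -0.4, -0.2]
opening: 0.05
grasp_force: 0.0
```

```bash
python3 -m crank '[{"gripper":46,"travel":[0,0,0],"twist":[0,0,0]},{"gripper":46,"travel":[0,0,0],"twist":[0,0,0]}]' 50;  python3 - <<'E'
from h import *
c=bot.calibration("wrist"); im=bot.camera("wrist"); s=bot.camera("scene")
cv2.imwrite("pics/w4.png",np.hstack([cv2.resize(im[:,:,::-1],(400,300)),cv2.resize(s[180:300,130:290,::-1],(400,300),interpolation=cv2.INTER_CUBIC)]))
E
```

```text
time: 6.3
ee_pos: [0.4762, -0.2415, 0.0403]
tcp_rot: [-180.0, -0.0, 75.6]
wrist_force: [-1.6, 0.1, 1.6]
opening: 0.0461
grasp_force: 7.3
```

View pics/w4.png

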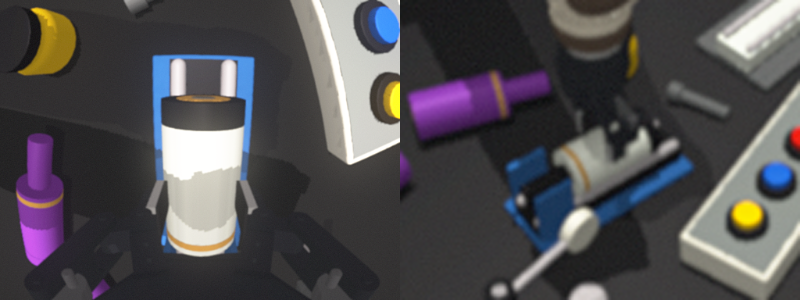

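The wrist view shows both pads against the body's sides and the scene view shows the fingers at mid-body; the grip reads 7 N, so contact has begun. I'm tightening and lifting slightly to check.

```bash
python3 -m crank '[{"gripper":30,"travel":[0,0,0],"twist":[0,0,0]},{"gripper":30,"travel":[0,0,0],"twist":[0,0,0]},{"gripper":30,"travel":[0,0,0],"twist":[0,0,0]},{"gripper":30,"travel":[0,0,0],"twist":[0,0,0]}]' 50; python3 -m crank '[{"gripper":30,"travel":[0,0,-5],"twist":[0,0,0]},{"gripper":30,"travel":[0,0,-5],"twist":[0,0,0]},{"gripper":30,"travel":[0,0,0],"twist":[0,0,0]},{"gripper":30,"travel":[0,0,0],"twist":[0,0,0]}]' 50
```

```text
time: 6.9
ee_pos: [0.4762, -0.2415, 0.0406]
tcp_rot: [180.0, 0.0, 75.6]
wrist_force: [-2.5, 1.3, 6.2]
opening: 0.0429
grasp_force: 43.3
time: 7.4
ee_pos: [0.476, -0.2414, 0.0498]
tcp_rot: [-180.0, -0.0, 75.6]
wrist_force: [0.1, 0.1, -7.3]
opening: 0.0426
grasp_force: 40.9
```

The wrist carries about 7 N, so the cartridge is held. Lifting further and checking that it doesn't slip.

```bash
python3 -m crank '[{"gripper":30,"travel":[0,0,-10],"twist":[0,0,0]},{"gripper":30,"travel":[0,0,-15],"twist":[0,0,0]},{"gripper":30,"travel":[0,0,-20],"twist":[0,0,0]},{"gripper":30,"travel":[0,0,-25],"twist":[0,0,0]},{"gripper":30,"travel":[0,0,-20],"twist":[0,0,0]},{"gripper":30,"travel":[0,0,-10],"twist":[0,0,0]},{"gripper":30,"travel":[0,0,0],"twist":[0,0,0]}]' 60
python3 - <<'E'
from h import *
o=bot.get_obs();print(o["ee_pos"],o["tcp_rot"])
c=bot.calibration("wrist"); im=bot.camera("wrist")
cv2.imwrite("pics/w5.png",im[:,:,::-1])
t=cv2.imread("pics/w4.png")
E
```

```text
time: 8.28
ee_pos: [0.4767, -0.2418, 0.1513]
tcp_rot: [179.9, 0.0, 75.6]
wrist_force: [0.2, -0.1, -0.4]
opening: 0.0302
grasp_force: 0.0
[ 0.47666147 -0.2417595   0.15133065] [1.79891407e+02 2.46354614e-02 7.55841242e+01]
```

View pics/w5.png

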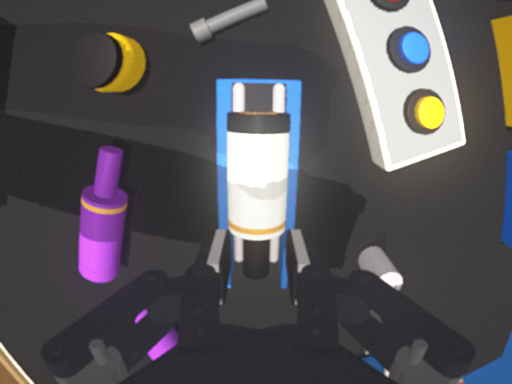

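The cartridge slipped out and is lying back in the cradle in the same place: body at columns 228–289, shoulder at row 237. The pads were gripping above the axis. I'll work out the true fingertip depth from the pictures.

Run:
```python
from h import *
from scipy.spatial.transform import Rotation as Ro
o=bot.get_obs(); R=Ro.from_euler("xyz",o["tcp_rot"],degrees=True).as_matrix(); c=bot.calibration("wrist")
def f(a,b,w):
    for uv in (a,b):
        p,v=ray(c,uv,True); p=R.T@(p-o["ee_pos"]); v=R.T@v; s=np.sign(v[1]); t=(s*w/2-p[1])/v[1]; print((p+t*v).round(4)*1000)
f((176,240),(349,240),.085); f((224,232),(291,232),.030); f((224,232),(291,232),.038)
# cylinder in new picture
im=cv2.imread("pics/w5.png"); g=im.min(2)
for r in (150,170,190): ok=np.where(g[r,215:300]>140)[0]+215; print(ok[0],ok[-1],plane(c,((ok[0]+ok[-1])/2,r),.06,True).round(4))
print(plane(c,(258,237),.088,True))
```

```text
[  6.1 -42.5 -41.1]
[ 13.7  42.5 -55.7]
[ 18.7 -15.  -56.1]
[ 18.   15.  -54.5]
[  3.3 -19.  -25. ]
[  1.8  19.  -22. ]
226 289 [ 0.483  -0.2142  0.06  ]
226 288 [ 0.4778 -0.2322  0.06  ]
227 287 [ 0.473  -0.2509  0.06  ]
[ 0.46521286 -0.28499716  0.088     ]
```

Run:
```python
from h import *
from scipy.spatial.transform import Rotation as Ro
o=bot.get_obs(); R=Ro.from_euler("xyz",o["tcp_rot"],degrees=True).as_matrix(); c=bot.calibration("wrist")
for w in (.030,.042):
  for z in (-.004,-.02,-.04): print(w,z,[proj(c,o["ee_pos"]+R@np.array([x,s*w/2,z]),True).round(0).tolist() for x in (.011,-.011) for s in (-1,1)])
p,_=ray(c,(258,187),True); print("cam in tool",R.T@(p-o["ee_pos"]))
im=cv2.imread("pics/w5.png"); cv2.imwrite("pics/c5.png",cv2.resize(im[210:330,180:340],(800,600),interpolation=cv2.INTER_CUBIC))
```

```text
0.03 -0.004 [[234.0, 206.0], [282.0, 206.0], [235.0, 238.0], [281.0, 238.0]]
0.03 -0.02 [[231.0, 216.0], [284.0, 216.0], [233.0, 250.0], [283.0, 250.0]]
0.03 -0.04 [[228.0, 232.0], [288.0, 232.0], [230.0, 268.0], [286.0, 268.0]]
0.042 -0.004 [[224.0, 206.0], [292.0, 206.0], [225.0, 237.0], [290.0, 237.0]]
0.042 -0.02 [[221.0, 216.0], [295.0, 216.0], [223.0, 250.0], [293.0, 250.0]]
0.042 -0.04 [[216.0, 231.0], [299.0, 231.0], [219.0, 268.0], [297.0, 268.0]]
cam in tool [ 0.07747634  0.00023221 -0.17457196]
```

View pics/c5.png

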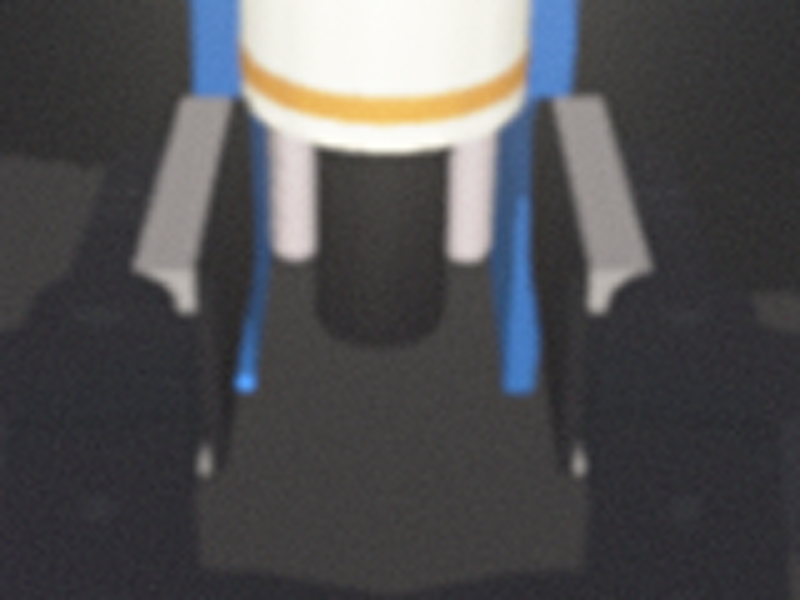

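The crop puts the fingertips at about pixel (229,230) and (286,230). They match a tip about 37 mm behind the reported TCP at this opening, which agrees with the 43 mm chord contact. So the tool has to go about 35–40 mm lower; I'll do that in small steps and watch the force.

```bash
python3 -m crank '[{"gripper":85,"travel":[0,0,0],"twist":[0,0,0]},{"gripper":85,"travel":[0,0,0],"twist":[0,0,0]},{"gripper":85,"travel":[0,0,0],"twist":[0,0,0]},{"gripper":85,"travel":[0,0,30],"twist":[0,0,0]},{"gripper":85,"travel":[0,0,40],"twist":[0,0,0]},{"gripper":85,"travel":[0,0,30],"twist":[0,0,0]},{"gripper":85,"travel":[0,0,20],"twist":[0,0,0]},{"gripper":85,"travel":[0,0,6],"twist":[0,0,0]},{"gripper":85,"travel":[0,0,0],"twist":[0,0,0]}]' 60 && python3 -m crank '[{"gripper":85,"travel":[0,0,5],"twist":[0,0,0]},{"gripper":85,"travel":[0,0,5],"twist":[0,0,0]},{"gripper":85,"travel":[0,0,5],"twist":[0,0,0]},{"gripper":85,"travel":[0,0,0],"twist":[0,0,0]}]'
```

```text
time: 9.45
ee_pos: [0.4762, -0.2415, 0.0244]
tcp_rot: [-180.0, -0.0, 75.6]
wrist_force: [-0.1, 0.3, -0.7]
opening: 0.0849
grasp_force: 0.0
time: 9.95
ee_pos: [0.4759, -0.2414, 0.0087]
tcp_rot: [-180.0, -0.0, 75.6]
wrist_force: [0.2, 0.6, -0.2]
opening: 0.0852
grasp_force: 0.0
```

```bash
python3 -m crank '[{"gripper":85,"travel":[0,0,4],"twist":[0,0,0]},{"gripper":85,"travel":[0,0,4],"twist":[0,0,0]},{"gripper":85,"travel":[0,0,0],"twist":[0,0,0]}]' 60 &&  python3 -m crank '[{"gripper":52,"travel":[0,0,0],"twist":[0,0,0]},{"gripper":52,"travel":[0,0,0],"twist":[0,0,0]},{"gripper":52,"travel":[0,0,0],"twist":[0,0,0]},{"gripper":52,"travel":[0,0,0],"twist":[0,0,0]},{"gripper":52,"travel":[0,0,0],"twist":[0,0,0]}]'
```

```text
time: 10.32
ee_pos: [0.4759, -0.2414, 0.0007]
tcp_rot: [-180.0, -0.0, 75.6]
wrist_force: [0.1, -0.2, -0.5]
opening: 0.085
grasp_force: 0.0
time: 10.95
ee_pos: [0.4761, -0.2415, 0.0018]
tcp_rot: [180.0, 0.0, 75.6]
wrist_force: [-1.7, 1.6, 5.9]
opening: 0.0549
grasp_force: 63.2
```

Contact now comes at 55 mm, which is the full diameter. Lifting, with one check on the way.

```bash
python3 -m crank '[{"gripper":40,"travel":[0,0,-3],"twist":[0,0,0]},{"gripper":40,"travel":[0,0,-5],"twist":[0,0,0]},{"gripper":40,"travel":[0,0,0],"twist":[0,0,0]},{"gripper":40,"travel":[0,0,0],"twist":[0,0,0]},{"gripper":40,"travel":[0,0,0],"twist":[0,0,0]}]' 70 && python3 -m crank '[{"gripper":40,"travel":[0,0,-8],"twist":[0,0,0]},{"gripper":40,"travel":[0,0,-16],"twist":[0,0,0]},{"gripper":40,"travel":[0,0,-20],"twist":[0,0,0]},{"gripper":40,"travel":[0,0,-25],"twist":[0,0,0]},{"gripper":40,"travel":[0,0,-20],"twist":[0,0,0]},{"gripper":40,"travel":[0,0,-10],"twist":[0,0,0]},{"gripper":40,"travel":[0,0,0],"twist":[0,0,0]}]'
```

```text
time: 11.58
ee_pos: [0.476, -0.2414, 0.0089]
tcp_rot: [-180.0, -0.0, 75.6]
wrist_force: [0.1, 0.7, -7.5]
opening: 0.0545
grasp_force: 75.0
time: 12.45
ee_pos: [0.4766, -0.2417, 0.1092]
tcp_rot: [179.9, 0.0, 75.6]
wrist_force: [-0.4, 0.3, -8.1]
opening: 0.0545
grasp_force: 75.4
```

The cartridge is held (8 N). Carrying it over to the guide and turning to −5.4°.

```bash
python3 -m crank '[{"gripper":40,"travel":[15,-3,0],"twist":[0,0,0]},{"gripper":40,"travel":[30,-6,0],"twist":[0,0,0]},{"gripper":40,"travel":[40,-8,0],"twist":[0,0,0]},{"gripper":40,"travel":[40,-8,0],"twist":[0,0,0]},{"gripper":40,"travel":[40,-8,0],"twist":[0,0,0]},{"gripper":40,"travel":[40,-8,0],"twist":[0,0,0]},{"gripper":40,"travel":[40,-8,0],"twist":[0,0,0]},{"gripper":40,"travel":[40,-8,0],"twist":[0,0,0]},{"gripper":40,"travel":[35,-7,0],"twist":[0,0,0]},{"gripper":40,"travel":[20,-4,0],"twist":[0,0,0]},{"gripper":40,"travel":[10,-2,0],"twist":[0,0,0]}]' && python3 -m crank '[{"gripper":40,"travel":[0,0,0],"twist":[0,0,-0.05]},{"gripper":40,"travel":[0,0,0],"twist":[0,0,-0.06]},{"gripper":40,"travel":[0,0,0],"twist":[0,0,-0.05]},{"gripper":40,"travel":[0,0,0],"twist":[0,0,0]},{"gripper":40,"travel":[0,0,0],"twist":[0,0,0]}]'
python3 - <<'E'
from h import *
print(bot.get_obs()["ee_pos"]); c=bot.calibration("wrist"); im=bot.camera("wrist")
cv2.imwrite("pics/w6.png",im[:,:,::-1]); np.save("w6.npy",c,allow_pickle=True)
g=cv2.cvtColor(im,cv2.COLOR_RGB2GRAY).astype(int)
print("cam",ray(c,(258,187),True)[0])
for r in range(0,260,10):
    row=g[r]; e=np.where(np.abs(np.diff(row[120:420]))>35)[0]+120; print(r,e.tolist())
E
```

```text
time: 13.82
ee_pos: [0.4947, 0.1163, 0.1074]
tcp_rot: [-179.9, 0.0, 75.7]
wrist_force: [-0.1, -0.1, -8.5]
opening: 0.0543
grasp_force: 75.5
time: 14.45
ee_pos: [0.4953, 0.1147, 0.108]
tcp_rot: [-180.0, 0.0, 84.7]
wrist_force: [-0.4, 0.8, -7.6]
opening: 0.0546
grasp_force: 75.5
[0.49530407 0.11470076 0.10795015]
cam [0.50274934 0.19184485 0.28252977]
0 [155, 156, 215, 216, 225, 291, 292, 360]
10 [154, 155, 360, 361]
20 [154, 155, 360, 361]
30 [154, 155, 360, 361]
40 [172, 173]
50 [153, 154, 343]
60 []
70 [222, 292]
80 [222]
90 [221, 222, 225, 239, 240, 274, 288, 289, 291, 292]
100 [222, 225, 239, 240, 274, 288, 291, 292]
110 [221, 222, 239, 240, 273, 274, 288, 291, 292]
120 [221, 222, 225, 239, 240, 273, 274, 288, 291]
130 []
140 []
150 []
160 []
170 []
180 []
190 [190, 191, 327, 328]
200 [190, 191, 192, 326, 327]
210 [191, 192, 325, 326]
220 [192, 193, 324, 325]
230 [193, 194, 324]
240 [194]
250 [195]
```

Rods (columns 222–292), bridge (155–360) and cartridge (190–327) are all centred on about column 257 and aligned. I'm checking the along-axis distance and starting down.

```bash
python3 - <<'E'
from h import *
c=np.load("w6.npy",allow_pickle=True).item()
print("nose",plane(c,(258,128),.194,True),plane(c,(258,128),.166,True),"bridge front",plane(c,(258,42),.124,True),plane(c,(258,60),.124,True))
im=cv2.imread("pics/w6.png").sum(2)//3; print(im[0:60,200].tolist()); print(im[100:200:2,258].tolist())
E
python3 -m crank '[{"gripper":40,"travel":[0,0,10],"twist":[0,0,0]},{"gripper":40,"travel":[0,0,20],"twist":[0,0,0]},{"gripper":40,"travel":[0,0,20],"twist":[0,0,0]},{"gripper":40,"travel":[0,0,18],"twist":[0,0,0]},{"gripper":40,"travel":[0,0,10],"twist":[0,0,0]},{"gripper":40,"travel":[0,0,5],"twist":[0,0,0]},{"gripper":40,"travel":[0,0,0],"twist":[0,0,0]},{"gripper":40,"travel":[0,0,0],"twist":[0,0,0]}]'
```

```text
nose [0.50173913 0.18213269 0.194     ] [0.50141962 0.17906094 0.166     ] bridge front [0.50524104 0.22048745 0.124     ] [0.50432762 0.21071259 0.124     ]
[180, 182, 182, 182, 183, 184, 183, 185, 186, 187, 185, 186, 189, 188, 188, 190, 189, 186, 186, 188, 187, 190, 188, 191, 190, 189, 188, 191, 190, 188, 190, 190, 190, 185, 190, 191, 189, 190, 189, 190, 188, 190, 188, 186, 191, 189, 188, 188, 190, 186, 188, 188, 188, 184, 176, 162, 148, 132, 107, 87]
[250, 250, 250, 250, 250, 250, 250, 250, 250, 250, 250, 250, 250, 252, 128, 85, 79, 80, 106, 99, 127, 105, 47, 54, 61, 63, 61, 62, 58, 62, 60, 61, 53, 58, 59, 56, 58, 62, 60, 60, 63, 63, 65, 64, 65, 66, 68, 68, 96, 179]
time: 15.5
ee_pos: [0.496, 0.115, 0.0259]
tcp_rot: [179.9, -0.0, 84.8]
wrist_force: [-0.5, 0.3, -7.6]
opening: 0.0541
grasp_force: 75.4
```

```bash
python3 -m crank '[{"gripper":40,"travel":[0,0,3],"twist":[0,0,0]},{"gripper":40,"travel":[0,0,3],"twist":[0,0,0]},{"gripper":40,"travel":[0,0,2],"twist":[0,0,0]},{"gripper":40,"travel":[0,0,2],"twist":[0,0,0]},{"gripper":40,"travel":[0,0,1],"twist":[0,0,0]},{"gripper":40,"travel":[0,0,0],"twist":[0,0,0]},{"gripper":40,"travel":[0,0,0],"twist":[0,0,0]}]'; python3 -m crank '[{"gripper":40,"travel":[0,0,1],"twist":[0,0,0]},{"gripper":40,"travel":[0,0,1],"twist":[0,0,0]},{"gripper":40,"travel":[0,0,0],"twist":[0,0,0]},{"gripper":40,"travel":[0,0,0],"twist":[0,0,0]}]'
```

```text
time: 16.38
ee_pos: [0.4956, 0.1149, 0.0143]
tcp_rot: [180.0, 0.0, 84.8]
wrist_force: [0.1, -0.2, -7.8]
opening: 0.0541
grasp_force: 75.4
time: 16.88
ee_pos: [0.4957, 0.1149, 0.0131]
tcp_rot: [180.0, -0.0, 84.8]
wrist_force: [-5.6, -0.8, 5.0]
opening: 0.0541
grasp_force: 76.6
```

Contact with the rods. A slight sideways push means it's about 1 mm too far in +x; I ease that off and release.

```bash
python3 -m crank '[{"gripper":40,"travel":[0,-1,0],"twist":[0,0,0]},{"gripper":40,"travel":[0,0,0],"twist":[0,0,0]},{"gripper":40,"travel":[0,0,0],"twist":[0,0,0]}]'; python3 -m crank '[{"gripper":54,"travel":[0,0,0],"twist":[0,0,0]},{"gripper":58,"travel":[0,0,0],"twist":[0,0,0]},{"gripper":65,"travel":[0,0,0],"twist":[0,0,0]},{"gripper":85,"travel":[0,0,0],"twist":[0,0,0]},{"gripper":85,"travel":[0,0,0],"twist":[0,0,0]},{"gripper":85,"travel":[0,0,0],"twist":[0,0,0]}]' 30
```

```text
time: 17.25
ee_pos: [0.4952, 0.1151, 0.0128]
tcp_rot: [179.9, -0.0, 84.7]
wrist_force: [-0.1, -1.1, 4.8]
opening: 0.0545
grasp_force: 76.4
time: 18.0
ee_pos: [0.4945, 0.115, 0.0122]
tcp_rot: [-180.0, -0.0, 84.8]
wrist_force: [0.7, 1.1, 0.7]
opening: 0.0851
grasp_force: 0.0
```

Released cleanly. Raising the tool and measuring the cartridge's position from above, before flipping the gripper half a turn so that the wrist camera stays clear of the bridge dial.

```bash
python3 -m crank '[{"gripper":85,"travel":[0,0,-20],"twist":[0,0,0]},{"gripper":85,"travel":[0,0,-40],"twist":[0,0,0]},{"gripper":85,"travel":[0,0,-50],"twist":[0,0,0]},{"gripper":85,"travel":[-20,0,-50],"twist":[0,0,0]},{"gripper":85,"travel":[-20,0,-30],"twist":[0,0,0]},{"gripper":85,"travel":[-20,0,0],"twist":[0,0,0]},{"gripper":85,"travel":[0,0,0],"twist":[0,0,0]},{"gripper":85,"travel":[0,0,0],"twist":[0,0,0]}]'
python3 - <<'E'
from h import *
o=bot.get_obs(); c=bot.calibration("wrist"); im=bot.camera("wrist"); print(o["ee_pos"],o["q"].round(1))
cv2.imwrite("pics/w7.png",im[:,:,::-1]); np.save("w7.npy",c,allow_pickle=True)
E
```

```text
time: 19.0
ee_pos: [0.4889, 0.0555, 0.2018]
tcp_rot: [-180.0, -0.0, 84.7]
wrist_force: [0.5, 0.1, -0.2]
opening: 0.0851
grasp_force: 0.0
[0.48892446 0.05552489 0.20177239] [  6.5  -2.9   2.4  95.3   0.  101.7]
```

View pics/w7.png

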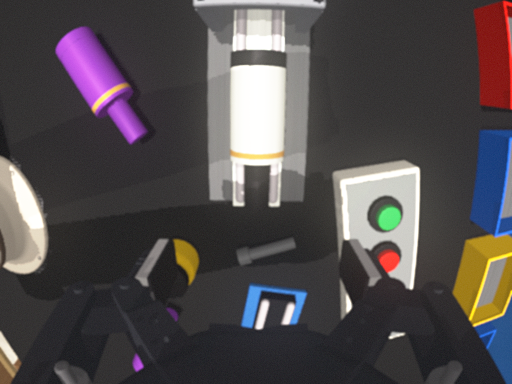

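The cartridge lies on the rods in front of the bridge, centred at column 258, nose at row 49, shoulder at row 163, tail end near row 206. Computing the tail position and the move.

Run:
```python
from h import *
c=np.load("w7.npy",allow_pickle=True).item()
im=cv2.imread("pics/w7.png"); g=im.sum(2)//3
print(g[150:175,258].tolist(), g[44:70:1,258].tolist())
P=[]
for r in range(75,150,8):
    ok=np.where(g[r,225:292]>200)[0]+225; print(r,ok[0],ok[-1],plane(c,((ok[0]+ok[-1])/2,r),.07,True).round(4)[:2])
sh=plane(c,(258.5,164),.098,True); no=plane(c,(258.5,48.5),.098,True); print(sh,no,np.hypot(*(sh-no)[:2]))
```

```text
[254, 254, 255, 254, 229, 200, 197, 199, 208, 237, 254, 255, 255, 255, 253, 190, 107, 83, 90, 86, 85, 85, 82, 86, 81] [255, 255, 255, 255, 255, 232, 129, 106, 112, 110, 117, 114, 114, 109, 106, 105, 105, 105, 103, 101, 133, 235, 255, 255, 255, 255]
75 231 284 [0.4973 0.1537]
83 231 284 [0.4966 0.1454]
91 231 283 [0.4953 0.1373]
99 231 283 [0.4945 0.1291]
107 231 283 [0.4938 0.1209]
115 231 283 [0.493  0.1126]
123 231 283 [0.4922 0.1044]
131 231 282 [0.491  0.0961]
139 231 282 [0.4902 0.0877]
147 231 282 [0.4894 0.0793]
[0.49040249 0.06750003 0.098     ] [0.50045012 0.17671168 0.098     ] 0.10967287350434292
```

```bash
python3 -m crank '[{"gripper":60,"travel":[0,0,0],"twist":[0,0,-0.1848]},{"gripper":60,"travel":[0,0,0],"twist":[0,0,-0.1848]},{"gripper":60,"travel":[0,0,0],"twist":[0,0,-0.1848]},{"gripper":60,"travel":[0,0,0],"twist":[0,0,-0.1848]},{"gripper":60,"travel":[0,0,0],"twist":[0,0,-0.1848]},{"gripper":60,"travel":[0,0,0],"twist":[0,0,-0.1848]},{"gripper":60,"travel":[0,0,0],"twist":[0,0,-0.1848]},{"gripper":60,"travel":[0,0,0],"twist":[0,0,-0.1848]},{"gripper":60,"travel":[0,0,0],"twist":[0,0,-0.1848]},{"gripper":60,"travel":[0,0,0],"twist":[0,0,-0.1848]},{"gripper":60,"travel":[0,0,0],"twist":[0,0,-0.1848]},{"gripper":60,"travel":[0,0,0],"twist":[0,0,-0.1848]}]'; python3 -m crank '[{"gripper":60,"travel":[0,0,0],"twist":[0,0,-0.1848]},{"gripper":60,"travel":[0,0,0],"twist":[0,0,-0.1848]},{"gripper":60,"travel":[0,0,0],"twist":[0,0,-0.1848]},{"gripper":60,"travel":[0,0,0],"twist":[0,0,-0.1848]},{"gripper":60,"travel":[0,0,0],"twist":[0,0,-0.1848]},{"gripper":60,"travel":[19,0,0],"twist":[0,0,0]},{"gripper":60,"travel":[0,0,0],"twist":[0,0,0]},{"gripper":60,"travel":[0,0,0],"twist":[0,0,0]}]'
```

```text
time: 20.55
ee_pos: [0.4889, 0.0559, 0.2017]
tcp_rot: [180.0, -0.0, -147.8]
wrist_force: [0.3, 0.4, 0.2]
opening: 0.0597
grasp_force: 0.0
time: 21.55
ee_pos: [0.4873, 0.0369, 0.202]
tcp_rot: [180.0, 0.0, -95.2]
wrist_force: [-0.7, -0.5, -0.3]
opening: 0.0601
grasp_force: 0.0
```

```bash
python3 -m crank '[{"gripper":60,"travel":[0,0,30],"twist":[0,0,0]},{"gripper":60,"travel":[0,0,50],"twist":[0,0,0]},{"gripper":60,"travel":[0,0,50],"twist":[0,0,0]},{"gripper":60,"travel":[0,0,30],"twist":[0,0,0]},{"gripper":60,"travel":[0,0,15],"twist":[0,0,0]},{"gripper":60,"travel":[0,0,7],"twist":[0,0,0]},{"gripper":60,"travel":[0,0,0],"twist":[0,0,0]},{"gripper":60,"travel":[0,0,0],"twist":[0,0,0]}]' 25 && python3 -m crank '[{"gripper":40,"travel":[0,0,0],"twist":[0,0,0]},{"gripper":34,"travel":[0,0,0],"twist":[0,0,0]},{"gripper":28,"travel":[0,0,0],"twist":[0,0,0]},{"gripper":22,"travel":[0,0,0],"twist":[0,0,0]},{"gripper":15,"travel":[0,0,0],"twist":[0,0,0]},{"gripper":15,"travel":[0,0,0],"twist":[0,0,0]},{"gripper":15,"travel":[0,0,0],"twist":[0,0,0]}]' 25
```

```text
time: 22.55
ee_pos: [0.4881, 0.0364, 0.0214]
tcp_rot: [-179.9, 0.0, -95.2]
wrist_force: [0.7, -0.6, 0.8]
opening: 0.0601
grasp_force: 0.0
time: 23.42
ee_pos: [0.4862, 0.0361, 0.0203]
tcp_rot: [179.9, -0.0, -95.2]
wrist_force: [-6.9, -1.1, 4.4]
opening: 0.0272
grasp_force: 24.6
```

The tail is gripped at 27 mm. Easing off the side load and beginning the slide.

```bash
python3 -m crank '[{"gripper":15,"travel":[0,1,-0.5],"twist":[0,0,0]},{"gripper":15,"travel":[0,0,0],"twist":[0,0,0]},{"gripper":15,"travel":[-4,0,0],"twist":[0,0,0]},{"gripper":15,"travel":[-6,0,0],"twist":[0,0,0]},{"gripper":15,"travel":[-6,0,0],"twist":[0,0,0]},{"gripper":15,"travel":[-6,0,0],"twist":[0,0,0]},{"gripper":15,"travel":[-6,0,0],"twist":[0,0,0]},{"gripper":15,"travel":[-4,0,0],"twist":[0,0,0]},{"gripper":15,"travel":[0,0,0],"twist":[0,0,0]}]' 30
```

```text
time: 24.55
ee_pos: [0.4895, 0.068, 0.0208]
tcp_rot: [-180.0, -0.0, -95.3]
wrist_force: [-0.6, -3.5, 1.3]
opening: 0.0268
grasp_force: 30.0
```

```bash
python3 -m crank '[{"gripper":15,"travel":[-5,0,0],"twist":[0,0,0]},{"gripper":15,"travel":[-7,0,0],"twist":[0,0,0]},{"gripper":15,"travel":[-7,0,0],"twist":[0,0,0]},{"gripper":15,"travel":[-7,0,0],"twist":[0,0,0]},{"gripper":15,"travel":[-7,0,0],"twist":[0,0,0]},{"gripper":15,"travel":[-7,0,0],"twist":[0,0,0]},{"gripper":15,"travel":[-7,0,0],"twist":[0,0,0]},{"gripper":15,"travel":[-7,0,0],"twist":[0,0,0]},{"gripper":15,"travel":[-7,0,0],"twist":[0,0,0]},{"gripper":15,"travel":[-5,0,0],"twist":[0,0,0]},{"gripper":15,"travel":[0,0,0],"twist":[0,0,0]}]'
```

```text
time: 25.92
ee_pos: [0.4961, 0.1343, 0.0207]
tcp_rot: [-179.9, 0.0, -95.3]
wrist_force: [4.9, -0.7, -2.8]
opening: 0.0266
grasp_force: 30.0
```

```bash
python3 -m crank '[{"gripper":15,"travel":[-3,0,0],"twist":[0,0,0]},{"gripper":15,"travel":[-3,0,0],"twist":[0,0,0]},{"gripper":15,"travel":[-2,0,0],"twist":[0,0,0]},{"gripper":15,"travel":[0,0,0],"twist":[0,0,0]}]'
```

```text
time: 26.42
ee_pos: [0.4966, 0.1416, 0.0208]
tcp_rot: [-179.9, -0.0, -95.3]
wrist_force: [3.6, -3.9, -1.1]
opening: 0.0269
grasp_force: 30.1
```

```bash
python3 -m crank '[{"gripper":15,"travel":[-2,-0.6,0],"twist":[0,0,0]},{"gripper":15,"travel":[-2,0,0],"twist":[0,0,0]},{"gripper":15,"travel":[0,0,0],"twist":[0,0,0]}]'; python3 -m crank '[{"gripper":15,"travel":[-2,0,0],"twist":[0,0,0]},{"gripper":15,"travel":[-2,0,0],"twist":[0,0,0]},{"gripper":15,"travel":[0,0,0],"twist":[0,0,0]}]'
```

```text
time: 26.8
ee_pos: [0.4973, 0.1455, 0.0207]
tcp_rot: [-180.0, -0.0, -95.3]
wrist_force: [4.3, -4.2, -1.1]
opening: 0.0272
grasp_force: 30.0
time: 27.18
ee_pos: [0.4977, 0.1495, 0.0207]
tcp_rot: [-180.0, -0.0, -95.3]
wrist_force: [3.5, -4.1, -1.5]
opening: 0.027
grasp_force: 30.0
```

```bash
python3 -m crank '[{"gripper":15,"travel":[-2,-0.5,0],"twist":[0,0,0]},{"gripper":15,"travel":[-1,0,0],"twist":[0,0,0]},{"gripper":15,"travel":[0,0,0],"twist":[0,0,0]}]'; python3 -m crank '[{"gripper":15,"travel":[-1.5,0,0],"twist":[0,0,0]},{"gripper":15,"travel":[-1.5,0,0],"twist":[0,0,0]},{"gripper":15,"travel":[0,0,0],"twist":[0,0,0]}]'
```

```text
time: 27.55
ee_pos: [0.4981, 0.1522, 0.0207]
tcp_rot: [-180.0, -0.1, -95.3]
wrist_force: [0.8, -5.6, -0.9]
opening: 0.0271
grasp_force: 30.1
time: 27.92
ee_pos: [0.4984, 0.1552, 0.0207]
tcp_rot: [-180.0, -0.1, -95.3]
wrist_force: [2.1, -4.9, 0.2]
opening: 0.0267
grasp_force: 30.1
```

```bash
python3 -m crank '[{"gripper":15,"travel":[-1.5,0,0],"twist":[0,0,0]},{"gripper":15,"travel":[-1.5,0,0],"twist":[0,0,0]},{"gripper":15,"travel":[0,0,0],"twist":[0,0,0]}]'; python3 -m crank '[{"gripper":15,"travel":[-1,0,0],"twist":[0,0,0]},{"gripper":15,"travel":[-1,0,0],"twist":[0,0,0]},{"gripper":15,"travel":[0,0,0],"twist":[0,0,0]}]'
```

```text
time: 28.3
ee_pos: [0.4985, 0.1565, 0.0206]
tcp_rot: [-180.0, -0.2, -95.3]
wrist_force: [0.6, -13.7, 2.2]
opening: 0.0271
grasp_force: 30.2
time: 28.68
ee_pos: [0.4984, 0.1565, 0.0206]
tcp_rot: [-180.0, -0.5, -95.4]
wrist_force: [-0.8, -25.6, 3.6]
opening: 0.0271
grasp_force: 30.4
```

The tool stops at y = 0.1565 with force rising, after 121 mm of travel (118–120 expected). Relaxing the push, releasing and raising the tool to verify.

```bash
python3 -m crank '[{"gripper":15,"travel":[3,0,0],"twist":[0,0,0]},{"gripper":15,"travel":[0,0,0],"twist":[0,0,0]},{"gripper":27,"travel":[0,0,0],"twist":[0,0,0]},{"gripper":30,"travel":[0,0,0],"twist":[0,0,0]},{"gripper":40,"travel":[0,0,0],"twist":[0,0,0]},{"gripper":60,"travel":[0,0,0],"twist":[0,0,0]},{"gripper":60,"travel":[0,0,0],"twist":[0,0,0]}]'; python3 -m crank '[{"gripper":60,"travel":[0,0,-20],"twist":[0,0,0]},{"gripper":60,"travel":[0,0,-40],"twist":[0,0,0]},{"gripper":60,"travel":[20,0,-40],"twist":[0,0,0]},{"gripper":60,"travel":[50,0,-30],"twist":[0,0,0]},{"gripper":40,"travel":[50,0,0],"twist":[0,0,0]},{"gripper":20,"travel":[50,0,0],"twist":[0,0,0]},{"gripper":0,"travel":[0,0,0],"twist":[0,0,0]},{"gripper":0,"travel":[0,0,0],"twist":[0,0,0]}]'
python3 - <<'E'
from h import *
for n in ("top","scene"):
    c=bot.calibration(n); im=bot.camera(n); cv2.imwrite(f"pics/{n}9.png",im[:,:,::-1])
    hsv=cv2.cvtColor(im,cv2.COLOR_RGB2HSV)
    H=np.array([.5005+.094*.119,.1767+.9956*.119]); d=np.array([.094,.9956])
    sh=H-.110*d; te=H-.165*d
    print(n,"pred shoulder top",proj(c,[*sh,.098]),"tail end top",proj(c,[*te,.084]))
    a=proj(c,[*(H-.2*d),.084]); b=proj(c,[*(H-.085*d),.098])
    print([(round(115*t-200),im[int(round(p[1])),int(round(p[0]))].tolist()) for t in np.linspace(0,1,30) for p in [a+(b-a)*t]])
E
```

```text
time: 29.55
ee_pos: [0.4985, 0.158, 0.0207]
tcp_rot: [-180.0, 0.0, -95.2]
wrist_force: [-0.5, 0.6, -0.4]
opening: 0.06
grasp_force: 0.0
time: 30.55
ee_pos: [0.4831, -0.0113, 0.1507]
tcp_rot: [-180.0, 0.0, -95.3]
wrist_force: [0.4, -0.2, -0.6]
opening: 0.0001
grasp_force: 0.0
top pred shoulder top [201.65966301 182.44466526] tail end top [216.29960457 184.45117479]
[(-200, [236, 236, 218]), (-196, [237, 238, 222]), (-192, [240, 243, 233]), (-188, [243, 245, 240]), (-184, [243, 246, 241]), (-180, [245, 247, 242]), (-176, [244, 247, 241]), (-172, [220, 224, 204]), (-168, [176, 178, 156]), (-164, [111, 112, 97]), (-160, [50, 49, 45]), (-156, [38, 37, 36]), (-152, [45, 44, 43]), (-148, [50, 49, 45]), (-144, [53, 51, 49]), (-141, [55, 54, 51]), (-137, [42, 42, 40]), (-133, [45, 44, 41]), (-129, [50, 48, 47]), (-125, [53, 52, 51]), (-121, [57, 57, 54]), (-117, [55, 52, 50]), (-113, [89, 92, 87]), (-109, [179, 184, 173]), (-105, [238, 230, 192]), (-101, [240, 218, 147]), (-97, [241, 233, 195]), (-93, [243, 245, 240]), (-89, [244, 247, 243]), (-85, [213, 218, 196])]
scene pred shoulder top [300.63197589 156.43547441] tail end top [289.85982982 167.79436509]
[(-200, [176, 175, 173]), (-196, [170, 168, 166]), (-192, [202, 196, 195]), (-188, [157, 158, 156]), (-184, [129, 130, 128]), (-180, [92, 92, 92]), (-176, [39, 39, 41]), (-172, [56, 58, 57]), (-168, [40, 41, 41]), (-164, [57, 56, 57]), (-160, [63, 63, 63]), (-156, [79, 79, 80]), (-152, [53, 54, 54]), (-148, [56, 55, 58]), (-144, [83, 83, 81]), (-141, [69, 68, 66]), (-137, [103, 104, 98]), (-133, [109, 112, 105]), (-129, [86, 85, 82]), (-125, [117, 120, 112]), (-121, [149, 151, 143]), (-117, [163, 165, 155]), (-113, [173, 175, 163]), (-109, [244, 235, 210]), (-105, [255, 245, 207]), (-101, [255, 247, 208]), (-97, [255, 254, 244]), (-93, [255, 255, 255]), (-89, [255, 255, 250]), (-85, [228, 230, 215])]
```

Both cameras put the shoulder and tail end within about 1–2 mm of the predicted home pose. To be certain it was the end stop that took the force, I'll nudge the tail end from behind with closed fingers, where the gripper is far from the bridge.

```bash
python3 -m crank '[{"gripper":0,"travel":[-40,0,0],"twist":[0,0,0]},{"gripper":0,"travel":[-40,0,0],"twist":[0,0,0]},{"gripper":0,"travel":[-36,0,20],"twist":[0,0,0]},{"gripper":0,"travel":[0,0,40],"twist":[0,0,0]},{"gripper":0,"travel":[0,0,40],"twist":[0,0,0]},{"gripper":0,"travel":[0,0,20],"twist":[0,0,0]},{"gripper":0,"travel":[0,0,6],"twist":[0,0,0]},{"gripper":0,"travel":[0,0,0],"twist":[0,0,0]},{"gripper":0,"travel":[0,0,0],"twist":[0,0,0]}]' && python3 -m crank '[{"gripper":0,"travel":[-3,0,0],"twist":[0,0,0]},{"gripper":0,"travel":[-3,0,0],"twist":[0,0,0]},{"gripper":0,"travel":[-3,0,0],"twist":[0,0,0]},{"gripper":0,"travel":[0,0,0],"twist":[0,0,0]}]'
```

```text
time: 31.78
ee_pos: [0.4943, 0.1044, 0.0258]
tcp_rot: [-179.9, 0.0, -95.2]
wrist_force: [-0.3, -0.5, -0.3]
opening: 0.0
grasp_force: 0.0
time: 32.28
ee_pos: [0.4944, 0.1132, 0.0247]
tcp_rot: [180.0, 0.0, -95.2]
wrist_force: [0.2, -0.0, -1.4]
opening: -0.0001
grasp_force: 0.0
```

```bash
python3 -m crank '[{"gripper":0,"travel":[-3,0,0],"twist":[0,0,0]},{"gripper":0,"travel":[-2,0,0],"twist":[0,0,0]},{"gripper":0,"travel":[0,0,0],"twist":[0,0,0]}]'; python3 -m crank '[{"gripper":0,"travel":[-2,0,0],"twist":[0,0,0]},{"gripper":0,"travel":[-1,0,0],"twist":[0,0,0]},{"gripper":0,"travel":[0,0,0],"twist":[0,0,0]}]'
```

```text
time: 32.65
ee_pos: [0.4949, 0.1181, 0.0247]
tcp_rot: [-180.0, -0.0, -95.2]
wrist_force: [0.3, -0.3, -0.1]
opening: -0.0003
grasp_force: 0.0
time: 33.02
ee_pos: [0.4952, 0.121, 0.0247]
tcp_rot: [180.0, -0.0, -95.2]
wrist_force: [-0.6, -0.5, -0.2]
opening: 0.0001
grasp_force: 0.0
```

```bash
python3 -m crank '[{"gripper":0,"travel":[-1.5,0,0],"twist":[0,0,0]},{"gripper":0,"travel":[-1.5,0,0],"twist":[0,0,0]},{"gripper":0,"travel":[0,0,0],"twist":[0,0,0]}]'; python3 -m crank '[{"gripper":0,"travel":[-1.5,0,0],"twist":[0,0,0]},{"gripper":0,"travel":[0,0,0],"twist":[0,0,0]}]';  python3 -m crank '[{"gripper":0,"travel":[-1.5,0,0],"twist":[0,0,0]},{"gripper":0,"travel":[0,0,0],"twist":[0,0,0]}]'
```

```text
time: 33.4
ee_pos: [0.4952, 0.1218, 0.0247]
tcp_rot: [-180.0, -0.3, -95.3]
wrist_force: [-2.0, -13.3, 3.0]
opening: 0.0002
grasp_force: 6.5
time: 33.65
ee_pos: [0.4951, 0.1217, 0.0247]
tcp_rot: [-180.0, -0.4, -95.4]
wrist_force: [-2.7, -21.2, 5.5]
opening: -0.0002
grasp_force: 10.9
time: 33.9
ee_pos: [0.4951, 0.1216, 0.0247]
tcp_rot: [-180.0, -0.6, -95.5]
wrist_force: [-2.9, -30.9, 6.4]
opening: 0.0004
grasp_force: 15.4
```

It resists 31 N without moving, so it is definitely home. Retreating and moving above the blue key.

```bash
python3 -m crank '[{"gripper":0,"travel":[5,0,0],"twist":[0,0,0]},{"gripper":0,"travel":[10,0,0],"twist":[0,0,0]},{"gripper":0,"travel":[0,0,-40],"twist":[0,0,0]},{"gripper":0,"travel":[0,0,-55],"twist":[0,0,0]},{"gripper":0,"travel":[41,-30,0],"twist":[0,0,0]},{"gripper":0,"travel":[41,-30,0],"twist":[0,0,0]},{"gripper":0,"travel":[41,-30,0],"twist":[0,0,0]},{"gripper":0,"travel":[41,-30,0],"twist":[0,0,0]},{"gripper":0,"travel":[41,-30,0],"twist":[0,0,0]},{"gripper":0,"travel":[41,-30,0],"twist":[0,0,0]},{"gripper":0,"travel":[0,0,0],"twist":[0,0,0]},{"gripper":0,"travel":[0,0,0],"twist":[0,0,0]}]'
python3 - <<'E'
from h import *
o=bot.get_obs(); c=bot.calibration("wrist"); im=bot.camera("wrist"); print(o["ee_pos"],o["tcp_rot"])
hsv=cv2.cvtColor(im,cv2.COLOR_RGB2HSV)
for n,lo,hi in [("blue",(95,120,60),(125,255,255)),("yellow",(20,120,60),(35,255,255)),("green",(45,120,60),(75,255,255)),("red",(0,150,60),(6,255,255))]:
    k,l,s,ce=cv2.connectedComponentsWithStats(cv2.inRange(hsv,lo,hi))
    for i in range(1,k):
        if s[i,4]>150: print(n,s[i,4],ce[i].round(0),plane(c,ce[i],.067,True).round(4))
E
```

```text
time: 35.4
ee_pos: [0.6508, -0.1493, 0.1193]
tcp_rot: [180.0, 0.0, -95.3]
wrist_force: [-1.0, -0.0, 0.5]
opening: -0.0
grasp_force: 0.0
[ 0.65079137 -0.14934002  0.11931251] [ 1.79956843e+02  2.83171376e-02 -9.52597318e+01]
blue 3720 [42. 42.] [ 0.8312 -0.3097  0.067 ]
blue 3555 [387.  78.] [ 0.5393 -0.2366  0.067 ]
blue 743 [480.  13.] [ 0.43   -0.3046  0.067 ]
blue 1221 [254. 191.] [ 0.6532 -0.1521  0.067 ]
blue 12396 [ 48. 305.] [ 0.9242 -0.0256  0.067 ]
yellow 9916 [ 53. 169.] [ 0.8399 -0.1905  0.067 ]
yellow 1365 [240. 113.] [ 0.6585 -0.2153  0.067 ]
yellow 1634 [488. 205.] [ 0.4141 -0.1135  0.067 ]
```

Blue is right below the tool (within 2–3 mm). Pressing with force watch.

```bash
python3 -m crank '[{"gripper":0,"travel":[1,-1,30],"twist":[0,0,0]},{"gripper":0,"travel":[0,0,30],"twist":[0,0,0]},{"gripper":0,"travel":[0,0,15],"twist":[0,0,0]},{"gripper":0,"travel":[0,0,4],"twist":[0,0,0]},{"gripper":0,"travel":[0,0,0],"twist":[0,0,0]}]'; python3 -m crank '[{"gripper":0,"travel":[0,0,3],"twist":[0,0,0]},{"gripper":0,"travel":[0,0,3],"twist":[0,0,0]},{"gripper":0,"travel":[0,0,0],"twist":[0,0,0]}]'; python3 -m crank '[{"gripper":0,"travel":[0,0,2],"twist":[0,0,0]},{"gripper":0,"travel":[0,0,2],"twist":[0,0,0]},{"gripper":0,"travel":[0,0,0],"twist":[0,0,0]}]'
```

```text
time: 36.08
ee_pos: [0.6524, -0.1503, 0.0418]
tcp_rot: [-179.9, -0.0, -95.2]
wrist_force: [0.2, 0.7, 0.5]
opening: 0.0
grasp_force: 0.0
time: 36.45
ee_pos: [0.6522, -0.1506, 0.0348]
tcp_rot: [-180.0, -0.0, -95.3]
wrist_force: [0.7, 0.8, 1.6]
opening: -0.0001
grasp_force: 0.7
time: 36.83
ee_pos: [0.6522, -0.1506, 0.0309]
tcp_rot: [-180.0, -0.0, -95.2]
wrist_force: [-0.5, -0.2, 4.0]
opening: -0.0001
grasp_force: 1.9
```

```bash
python3 -m crank '[{"gripper":0,"travel":[0,0,1.5],"twist":[0,0,0]},{"gripper":0,"travel":[0,0,1.5],"twist":[0,0,0]},{"gripper":0,"travel":[0,0,0],"twist":[0,0,0]},{"gripper":0,"travel":[0,0,0],"twist":[0,0,0]}]'
```

```text
time: 37.33
ee_pos: [0.6523, -0.1506, 0.0289]
tcp_rot: [-179.9, -0.0, -95.2]
wrist_force: [-1.2, -0.0, 11.0]
opening: -0.0002
grasp_force: 5.2
```

Blue is bottomed at 11 N. Lifting, then yellow the same way.

```bash
python3 -m crank '[{"gripper":0,"travel":[0,0,-12],"twist":[0,0,0]},{"gripper":0,"travel":[0,0,-30],"twist":[0,0,0]},{"gripper":0,"travel":[32,-5,0],"twist":[0,0,0]},{"gripper":0,"travel":[32,-5,0],"twist":[0,0,0]},{"gripper":0,"travel":[0,0,0],"twist":[0,0,0]},{"gripper":0,"travel":[0,0,25],"twist":[0,0,0]},{"gripper":0,"travel":[0,0,9],"twist":[0,0,0]},{"gripper":0,"travel":[0,0,4],"twist":[0,0,0]},{"gripper":0,"travel":[0,0,3],"twist":[0,0,0]},{"gripper":0,"travel":[0,0,1],"twist":[0,0,0]},{"gripper":0,"travel":[0,0,0],"twist":[0,0,0]},{"gripper":0,"travel":[0,0,0],"twist":[0,0,0]}]'
```

```text
time: 38.83
ee_pos: [0.6563, -0.2148, 0.029]
tcp_rot: [-179.9, 0.0, -95.2]
wrist_force: [-3.0, 3.1, 5.7]
opening: 0.0001
grasp_force: 3.2
```

```bash
python3 -m crank '[{"gripper":0,"travel":[0,0,1],"twist":[0,0,0]},{"gripper":0,"travel":[0,0,0],"twist":[0,0,0]},{"gripper":0,"travel":[0,0,0],"twist":[0,0,0]}]'; python3 -m crank '[{"gripper":0,"travel":[0,0,-14],"twist":[0,0,0]},{"gripper":0,"travel":[0,0,-40],"twist":[0,0,0]},{"gripper":0,"travel":[0,0,-20],"twist":[0,0,0]},{"gripper":0,"travel":[-39,7,0],"twist":[0,0,0]},{"gripper":0,"travel":[-39,7,0],"twist":[0,0,0]},{"gripper":0,"travel":[-39,6,0],"twist":[0,0,0]},{"gripper":0,"travel":[-39,6,0],"twist":[0,0,0]},{"gripper":0,"travel":[-37,7,0],"twist":[0,0,0]},{"gripper":0,"travel":[0,0,0],"twist":[0,0,0]},{"gripper":0,"travel":[0,0,0],"twist":[0,0,0]}]'
```

```text
time: 39.2
ee_pos: [0.6564, -0.2148, 0.0289]
tcp_rot: [-179.9, 0.0, -95.2]
wrist_force: [-5.4, 3.9, 11.5]
opening: 0.0002
grasp_force: 5.7
time: 40.45
ee_pos: [0.6413, -0.0203, 0.1012]
tcp_rot: [-179.9, -0.0, -95.2]
wrist_force: [-0.2, 0.1, 0.0]
opening: -0.0
grasp_force: 0.0
```

```bash
python3 -m crank '[{"gripper":0,"travel":[0,0,30],"twist":[0,0,0]},{"gripper":0,"travel":[0,0,25],"twist":[0,0,0]},{"gripper":0,"travel":[0,0,10],"twist":[0,0,0]},{"gripper":0,"travel":[0,0,4],"twist":[0,0,0]},{"gripper":0,"travel":[0,0,3],"twist":[0,0,0]},{"gripper":0,"travel":[0,0,2],"twist":[0,0,0]},{"gripper":0,"travel":[0,0,0],"twist":[0,0,0]},{"gripper":0,"travel":[0,0,0],"twist":[0,0,0]}]'
```

```text
time: 41.45
ee_pos: [0.6415, -0.0205, 0.0289]
tcp_rot: [-179.9, -0.0, -95.3]
wrist_force: [-4.7, -2.8, 11.0]
opening: 0.0002
grasp_force: 5.3
```

Green is bottomed too. Raising the tool clear, checking the cartridge once more from above, and handing in.

```bash
python3 -m crank '[{"gripper":0,"travel":[0,0,-14],"twist":[0,0,0]},{"gripper":0,"travel":[0,0,-40],"twist":[0,0,0]},{"gripper":0,"travel":[0,0,-50],"twist":[0,0,0]},{"gripper":0,"travel":[0,0,-50],"twist":[0,0,0]},{"gripper":0,"travel":[0,0,0],"twist":[0,0,0]},{"gripper":0,"travel":[0,0,0],"twist":[0,0,0]},{"gripper":0,"travel":[0,0,0],"twist":[0,0,0]}]'
python3 - <<'E'
from h import *
im=bot.camera("top"); a=cv2.imread("pics/top9.png")[:,:,::-1]
print("change at cartridge",np.abs(im.astype(int)-a)[172:196,195:225].mean(2).max())
print(bot.get_obs()["wrist_force"]); print(bot.job_done())
E
```

```text
time: 42.32
ee_pos: [0.6404, -0.0198, 0.1793]
tcp_rot: [179.9, 0.0, -95.2]
wrist_force: [-0.2, -0.6, 0.3]
opening: 0.0
grasp_force: 0.0
change at cartridge 22.666666666666668
[-0.12442188  0.01942206 -1.15537168]
the job is handed in; nothing more can be done
None
```

The job is handed in, result not shown: the cartridge is against the end stop (held firm under a 31 N push) and blue, yellow and green were each pressed to the bottom in order without pressing red, but on the first lift it slipped out of the grip above the cradle (drop height and speed not measured) before the second grip held.

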